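Hold the service flap of a bench instrument open at the mark

TASK

Take the red solder reel off the closed service flap of the bench instrument and stand it upright in the blue tray without dropping it. Then lift the flap (the black bar is its handle) until it lines up with the orange arm beside it, and finish while still holding it there with the gripper, because it falls shut if let go. Do not shift the orange arm, and leave everything else on the bench where it is.

Things in the scene. Friction and masses are not known exactly. Their poses are not given: they have to be found in the camera images.
- instrument: grey bench instrument, fixed, 260 x 260 x 100 mm high, open under its flap. Origin on the bench; own x points away from its front panel (at x = -110 mm; back at +150 mm), z up; it stands turned up to 0.2 rad. Hinge axis along its y at x = 90, z = 105 mm. A steel wire quadrant, radius 130 mm about the hinge, 6 mm thick, stands at its y = +143 mm, top 236 mm above the bench
- service_flap (a joint): angle of the flap (rad): 0 = shut and level, growing as its front edge swings up and back; limit 1.4. It falls shut if released. The flap is an aluminium plate 200 mm deep from the hinge to its front edge, 226 mm wide, 6 mm thick (top face 108 mm above the bench when shut), about 0.4 to 0.85 kg
- flap_bar (a point): middle of the flap's handle: round black bar, 12 mm diameter, 150 mm long, parallel to the hinge, on two 10 mm arms, 50 mm in front of the flap's front edge with a free gap between; 250 mm from the hinge axis in the flap's plane, 105 mm above the bench when shut, nothing below it. Axes turn with the flap: x from bar to hinge, y along the bar, z the plate's upper normal
- flap_hinge (a point): middle of the flap's hinge axis, 105 mm above the bench; axes turn with the flap, y along the hinge
- mark_arm (a joint): angle of the orange arm (rad), measured exactly as the flap's angle: the flap is at the mark when both joints read the same. It differs from run to run (0.6 to 1.0) and stays where it is by friction
- mark_tip (a point): tip of the orange arm, a bar 205 mm long and 9 mm thick that pivots on the flap's hinge axis just beside the flap's left (+y) edge, 131 mm from the middle; when the flap is at the mark its side edge lies along the arm. x points along the arm from tip to pivot
- reel: the solder reel with red flanges and silvery wire, loose, 0.18 to 0.35 kg. Origin at the centre of its underside, z up its axis
- reel_center (a point): centre of that reel, half-way up: flanges 54 mm diameter, 50 mm high over all; stands upright on the shut flap at the start
- tray_in (a point): centre of the inner floor of the fixed, empty blue tray: floor 4 mm above the bench, inside 132 x 132 mm, walls 4 mm thick, rim 30 mm above the bench; x, y along its sides
- fuse_box_top (a point): centre of the top of a small loose black box, 36 x 60 x 18 mm, lying on the instrument's rear top strip behind the hinge; leave alone
- dispenser: white bottle, 54 mm diameter, 108 mm high, standing beyond the tray; origin at its underside; leave alone
- pliers: pliers with yellow handles, 125 mm long, 12 mm high, lying on the robot's side of the tray; origin between the handles and the jaws, on the bench; leave alone
- stock_reel_center (a point): centre of another reel of the same size with white flanges and copper wire, standing on the bench to the right; leave alone
- screwdriver: screwdriver with red handle lying at the left; leave alone
- mouse: white computer mouse, 100 x 58 mm, lying at the right; leave alone
Not all that is in view belongs to the job. Of the things like the part that bears tray_in, leave any that is brown; of the rest the smaller one is meant. Of the things shaped like the reel, the red one is meant.

How it is judged:
By the outcome, as a careful person would: the job done as asked, in the order asked, and still so for the second after the job is handed in, while the arm keeps its last pose, push and grip.
It also fails if it takes over 64 s, if anything falls off the work surface, if the arm or the gripper's body presses on something with over 40 N, if the wrist force passes 120 N, or if a joint passes its speed limit or range.

ROBOT

A 6-joint arm with a two-finger parallel gripper is mounted at the origin on the work surface. World frame = base frame: x ahead of the robot, y to its left, z up, the work surface at z = 0. Lengths are in m, angles in rad, forces in N, time in s.
With the tool pointing down it reaches from about 0.35 to 0.775 m from the base axis. Payload 7.3 kg.
Tool frame: the origin (TCP) lies on the centre line of the jaws, within the pads' length; the fingertips stand 11 mm ahead of it and the grasp point (between the pads) lies 8 mm behind it; y points along the fingers, z is the direction in which the jaws open and shut, and the axes are right-handed (so a half turn about y gives the same grasp; the last joint's range is limited). The gripper opens to 92 mm and grips with 3 to 60 N. Pads are 19 mm wide; open, the fingers measure 130 mm over their backs; the gripper's body (75 mm by 190 mm) begins 47 mm behind the grasp point.
Start: joints at [-1.433, 0.342, 1.524, -0, 1.275, -0.146], TCP at [0.147, -0.504, 0.215] pointing down, gripper open.
Joint ranges: [-2.53, 2.53], [-0.77, 2.02], [0.04, 2.7], [-1, 4.14], [0.28, 2.66], [-3.11, 3.11]. Speed limits (rad/s): [2.57, 2.57, 3.14, 3.14, 3.14, 3.14].

INTERFACE

Orientations are given as [roll, pitch, yaw] about the fixed x, y, z axes, in that order (R = Rz(yaw) Ry(pitch) Rx(roll)).
In Python, from cell import robot, cams gives the robot as it stands.
- The arm moves only by the tool apply_moves, never from a script. Its argument "plan" is a list of rows, each a list of 7 numbers: the shift along the tool's x, y, z in m, then the turn, a rotation vector about the tool's x, y, z in degrees, then the gripper command: -1 is fully open, 1 is shut, values between are in proportion. A call has exactly 5 rows; each row is the pose to reach, as a shift and turn from the pose commanded when the call began, along the tool's axes at that moment; what a row does not reach only later rows make up. A row lasts 1/8 s, in which the tool goes at most 62.5 mm and 10.7 degrees, less where a joint would pass 70% of its speed; a pose out of reach is approached as far as the arm can. A call with a gripper value outside its range is refused whole. The fingers move at their own pace and stop on an object; "squeeze" is the grip in N (left out, the last holds). Time passes only in rows, so rows that repeat a pose let the fingers close, or fill a call up. It gives the time, the measured TCP pose, the force and the opening at its end, in the units of the state.
- robot.observe(): the state, without advancing time (a new reading comes with each control period).
- cams.read_camera(name): name is "side" or "top" or "wrist"; returns the picture (384x512x3 uint8, blue, green, red); there is no depth.
- cams.calibration(name): a dict with "fx", "fy", "cx", "cy" (pixels), "dist" ([k1, k2, p1, p2, k3] as OpenCV has them; the pictures are not rectified), "extrinsics" (4x4, takes a point from world to camera coordinates); the wrist camera has in their place "T_tool_cam" (4x4, takes a point from camera to tool coordinates, whose origin is the TCP and whose axes are the tool frame's). Camera axes: x right, y up, looking along -z (the intrinsics and any distortion apply to the point x, -y, -z); pixel columns grow to the right and rows downward; lengths in m; the calibration is good to about 2 mm. A picture is of the moment at which its call begins: read the wrist's pose just before it. calibration takes no time and is no camera call.
- robot.hand_in(): hands the job in, once; it reports no verdict.
The state is a dict: "time": time; "qpos": joint angles; "qvel": joint speeds; "joint_efforts": joint torques, N m; "tool_pos": TCP position; "tool_rot": TCP orientation; "contact_force": force on the tool from outside, world axes, zero at the start; "torque": the same for the moment, N m; "opening": finger opening in m.
Only numpy, scipy, OpenCV 4.12 (cv2) and the standard library are available. Lean on these libraries where they do the work, as an engineer would, in place of code of your own. Each camera call takes 0.05 s, during which the arm holds its last target. There are 200 camera calls.

## Working session

There is one attempt and no reset: what is moved stays moved. The work goes in short steps, Python scripts to look and compute and a tool call to move; the robot and the scene stay as the last step left them, time stands still between calls to the robot, and variables do not carry over. Pictures are saved under pics/ and viewed, about 8 in all and at most 12, crops included, and the job is handed in when it is done.

Besides the shell and the picture viewer there is one more tool, called after "Request:" as name([rows], argument=value, ...), one row to a line, values as JSON. apply_moves: Moves the arm, as the interface text tells. Its arguments: {"type":"object","properties":{"plan":{"type":"array","items":{"type":"array","items":{"type":"number"}}},"squeeze":{"type":"number"}},"required":["plan"]}

```bash
ls; mkdir -p pics; cat > h.py <<'E'
import numpy as np, cv2
from scipy.spatial.transform import Rotation as R
from scipy.optimize import least_squares
from cell import robot, cams
def Rt(s): return R.from_euler('xyz', s["tool_rot"]).as_matrix()
def ext(name, s=None):
    c=cams.calibration(name)
    if name!="wrist": return c, np.array(c["extrinsics"])
    T=np.eye(4); T[:3,:3]=Rt(s); T[:3,3]=s["tool_pos"]
    return c, np.linalg.inv(T@np.array(c["T_tool_cam"]))
def proj(P,c,E):
    P=np.atleast_2d(P); q=P@E[:3,:3].T+E[:3,3]; q=q*[1,-1,-1]
    K=np.array([[c["fx"],0,c["cx"]],[0,c["fy"],c["cy"]],[0,0,1.]])
    return cv2.projectPoints(q.reshape(-1,1,3),np.zeros(3),np.zeros(3),K,np.array(c["dist"],float))[0].reshape(-1,2)
def ray(px,c,E):
    K=np.array([[c["fx"],0,c["cx"]],[0,c["fy"],c["cy"]],[0,0,1.]])
    u=cv2.undistortPoints(np.array(px,float).reshape(-1,1,2),K,np.array(c["dist"],float)).reshape(-1,2)
    d=np.c_[u[:,0],-u[:,1],-np.ones(len(u))]@E[:3,:3]
    return -E[:3,:3].T@E[:3,3], d
def atz(px,z,c,E):
    o,d=ray(px,c,E); z=np.broadcast_to(z,len(d)); return o+d*((z-o[2])/d[:,2])[:,None]
def toolmove(p,rpy,s):
    A=Rt(s); B=R.from_euler('xyz',rpy).as_matrix()
    return A.T@(np.array(p)-s["tool_pos"]), np.degrees(R.from_matrix(A.T@B).as_rotvec())
E
python3 - <<'E'
from h import *
s=robot.observe(); print(s)
for n in ("top","side"):
    cv2.imwrite(f"pics/{n}0.png",cams.read_camera(n)); c,E=ext(n); print(n,c["fx"],-E[:3,:3].T@E[:3,3], c["dist"])
print(cams.calibration("wrist"))
E
```

```text
pics
{'time': 0.0, 'qpos': array([-1.43300178e+00,  3.42676032e-01,  1.52506501e+00, -1.72043758e-05,
        1.27540727e+00, -1.45986714e-01]), 'qvel': array([ 6.65346000e-05, -1.57371572e-03,  4.43854633e-04, -2.88964818e-04,
        1.61592961e-03,  1.66096468e-03]), 'joint_efforts': array([-3.46255765e-04, -4.31243277e+01, -2.44226432e+01,  7.15763122e-02,
        5.58116147e-02, -1.42140502e-04]), 'tool_pos': array([ 0.14695365, -0.50354331,  0.21455247]), 'tool_rot': array([-1.57233783e+00,  2.10022998e-04, -2.85780654e+00]), 'contact_force': array([-0.03989046,  0.14533597, -0.07656242]), 'torque': array([ 0.00410762, -0.00904652,  0.05799535]), 'opening': 0.09192506732654324}
top 363.829243981865 [ 0.44262893 -0.02715163  1.19059448] [0.0344179 0.        0.        0.        0.       ]
side 398.4397769056271 [-0.08758675  0.79891885  0.91259447] [-0.13975064  0.          0.          0.          0.        ]
{'fx': 289.36370251953076, 'fy': 289.36370251953076, 'cx': 258.11731425942395, 'cy': 187.8776651821009, 'dist': array([-0.0727722,  0.       ,  0.       ,  0.       ,  0.       ]), 'T_tool_cam': array([[ 2.69937376e-04, -9.60527561e-01, -2.78184708e-01,
        -7.56224859e-02],
       [ 2.16955537e-04,  2.78184768e-01, -9.60527557e-01,
        -1.70296048e-01],
       [ 9.99999940e-01,  1.98928575e-04,  2.83484239e-04,
         7.46331679e-04],
       [ 0.00000000e+00,  0.00000000e+00,  0.00000000e+00,
         1.00000000e+00]])}
```

View pics/top0.png

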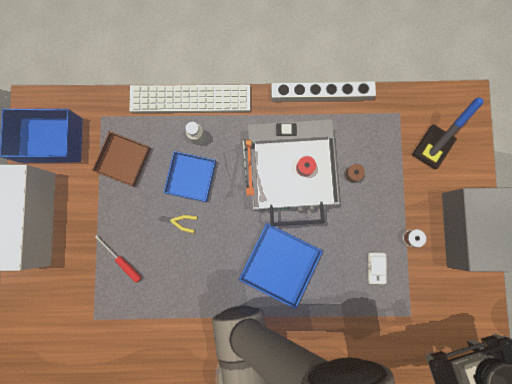

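View pics/side0.png

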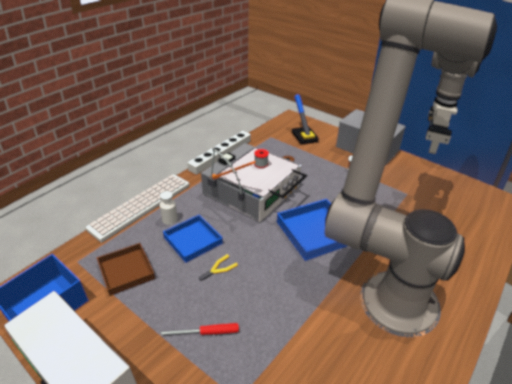

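Top view: the candidates for the reel are red (307,166), brown/copper (356,173) and white (415,238). I choose the red one. The candidates for the tray are small blue (190,177), large blue (281,265), brown (122,159) and a deep blue bin (40,135). I choose the small blue one. One close crop will check this and give me the corner pixels.

```bash
python3 - <<'E'
import cv2
a=cv2.imread("pics/top0.png")[112:232,225:370]
cv2.imwrite("pics/crop1.png",cv2.resize(a,None,fx=5,fy=5,interpolation=cv2.INTER_CUBIC)[:600,:725])
from h import *
img=cv2.imread("pics/top0.png"); hsv=cv2.cvtColor(img,cv2.COLOR_BGR2HSV); c,E=ext("top")
def blob(m,x0,x1,y0,y1):
    z=np.zeros_like(m); z[y0:y1,x0:x1]=m[y0:y1,x0:x1]
    k=max(cv2.findContours(z,0,2)[0],key=cv2.contourArea); return k
b=cv2.inRange(hsv,(100,100,40),(125,255,255))
k=blob(b,155,225,145,210); r=cv2.minAreaRect(k); print("tray",r, atz(cv2.boxPoints(r),0.03,c,E), atz([r[0]],0.02,c,E))
m=cv2.inRange(hsv,(0,120,60),(8,255,255))|cv2.inRange(hsv,(172,120,60),(180,255,255))
k=blob(m,290,325,150,182); e=cv2.minEnclosingCircle(k); print("reel",e,atz([e[0]],0.158,c,E)); print(cv2.boundingRect(k))
E
```

```text
tray ((189.5, 175.99998474121094), (44.145355224609375, 43.38609313964844), 12.528807640075684) [[0.57768416 0.27991789 0.03      ]
 [0.71559373 0.25142203 0.03      ]
 [0.68249205 0.11182073 0.03      ]
 [0.54517362 0.14193207 0.03      ]] [[0.63144262 0.19829113 0.02      ]]
reel ((306.5, 165.0), 9.013978004455566) [[ 0.6370443  -0.16448605  0.158     ]]
(298, 157, 18, 17)
```

View pics/crop1.png

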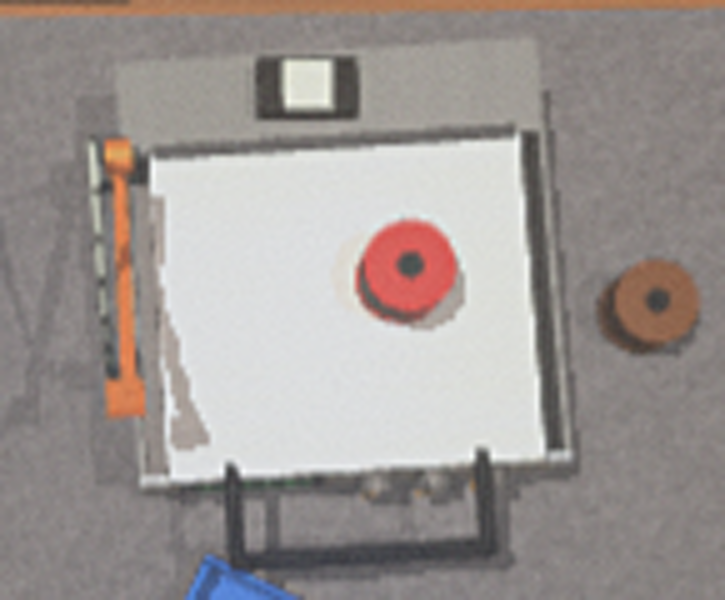

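The crop confirms the red reel on the flap, with its top centre at about (306.8,165). The orange arm runs from its pivot at (248.6,143) to its tip at (250,194), and the bar spans about (272..324, 223). Next is a side crop for the arm angle.

```bash
python3 - <<'E'
from h import *
a=cv2.imread("pics/side0.png")[135:235,190:320]
cv2.imwrite("pics/crop2.png",cv2.resize(a,None,fx=6,fy=6,interpolation=cv2.INTER_CUBIC))
E
```

```text
(no output)
```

View pics/crop2.png

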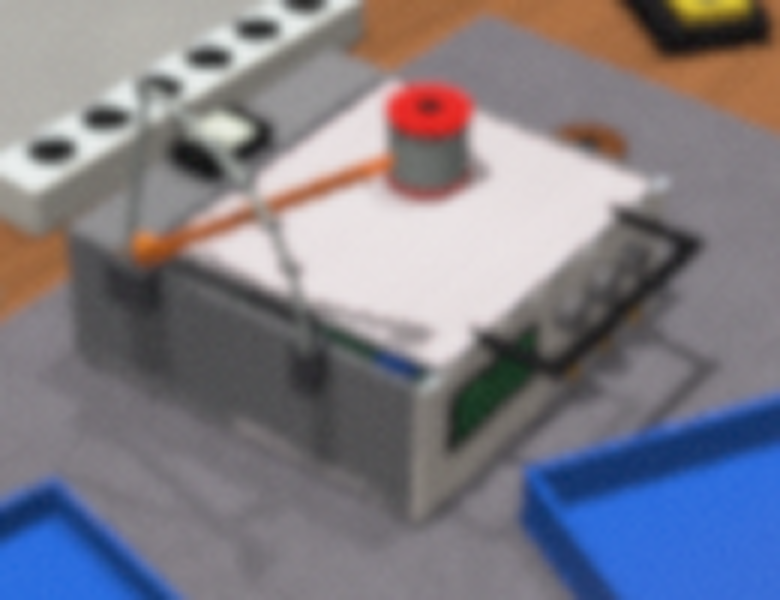

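Side crop: the orange arm's pivot is at about (214.2,175.8) and its tip at (255.3,161.7). The bar's ends are at about (282.5,196.7) and (306.7,175.8). I'll fit the instrument pose and arm angle to both views.

```bash
python3 - <<'E'
from h import *
T=lambda u,v:(225+u/5-.4,112+v/5-.4); S=lambda u,v:(190+u/6-.4,135+v/6-.4)
# (cam, pixel, fn(th)->instrument pt)
b=.25
obs=[("top",T(150,157),(.09,.113,.108)),("top",T(518,138),(.09,-.113,.108)),("top",T(548,455),(-.11,-.113,.108)),("top",T(168,475),(-.11,.113,.108)),
("top",T(118,65),(.15,.13,.1)),("top",T(538,38),(.15,-.13,.1)),("top",T(143,487),(-.11,.13,.1)),
("top",T(238,560),(-.16,.075,.105)),("top",T(493,547),(-.16,-.075,.105)),
("top",T(125,412),"tip"),("side",S(395,160),"tip"),
("side",S(413,518),(-.11,.13,0)),("side",S(425,382),(-.11,.13,.1)),("side",S(72,232),(.15,.13,.1)),("side",S(555,371),(-.16,.075,.105)),("side",S(698,245),(-.16,-.075,.105)),("side",S(658,185),(-.11,-.13,.1))]
C={n:ext(n) for n in("top","side")}
def W(p,v):
    c,s=np.cos(v[2]),np.sin(v[2]); 
    if p=="tip": p=(.09-.205*np.cos(v[3]),.131,.105+.205*np.sin(v[3]))
    return np.array([v[0]+c*p[0]-s*p[1],v[1]+s*p[0]+c*p[1],p[2]])
f=lambda v:np.concatenate([proj(W(p,v),*C[n])[0]-q for n,q,p in obs])
r=least_squares(f,[.6,-.1,0,.8],loss="soft_l1"); print(r.x); print(r.fun.reshape(-1,2).round(1)[:,:].tolist())
for nm,p in(("bar",(-.16,0,.105)),("hinge",(.09,0,.105)),("tip","tip")): print(nm,W(p,r.x).round(4))
ct=atz([T(409,265)],.158,*C["top"])[0]; print("reel top",ct,"side top",atz([S(431,108)],.158,*C["side"])[0])
print("inst frame", R.from_euler('z',-r.x[2]).as_matrix()@(ct-[r.x[0],r.x[1],0]))
# tray: saved fit using both views
s=robot.observe(); print(toolmove([0,0,0],s["tool_rot"],s)); print(Rt(s).round(3))
# project tray corners in side
t=np.array([.6305,.1963]); a=np.radians(-12.2)
print(proj([[*(t+np.array([[np.cos(a),-np.sin(a)],[np.sin(a),np.cos(a)]])@[i*.07,j*.07]),.03] for i,j in((1,1),(1,-1),(-1,-1),(-1,1))],*C["side"]))
E
```

```text
[ 0.633361   -0.13250808  0.05121593  0.620109  ]
[[-0.1, -0.4], [0.6, -1.4], [0.1, 0.8], [0.4, 1.6], [-0.4, -0.2], [0.1, -0.1], [-0.2, -0.3], [0.2, 0.6], [-0.4, 0.0], [1.4, -0.7], [-3.1, 3.9], [1.1, 2.2], [-0.2, 2.0], [-1.2, -0.6], [0.3, -0.0], [-0.7, -0.1], [1.6, -0.6]]
bar [ 0.4736 -0.1407  0.105 ]
hinge [ 0.7232 -0.1279  0.105 ]
tip [ 0.5499 -0.0056  0.2241]
reel top [ 0.63821377 -0.16422778  0.158     ] side top [ 0.63688148 -0.16612507  0.158     ]
inst frame [ 0.00322256 -0.03192654  0.158     ]
(array([ 1.28429788e-04,  2.15320758e-01, -5.24337491e-01]), array([0., 0., 0.]))
[[-0.96  -0.     0.28 ]
 [-0.28   0.001 -0.96 ]
 [-0.    -1.    -0.001]]
[[162.12968442 231.15638677]
 [198.63600122 213.73670729]
 [222.75100584 236.56666738]
 [184.86855191 256.50292127]]
```

```bash
python3 - <<'E'
from h import *
s=robot.observe(); print(toolmove([.638,-.165,.27],[-np.pi/2,0,.0512-np.pi],s))
E
```

```text
(array([-0.5662014 , -0.05501069, -0.18764707]), array([ 7.76895114e-02,  1.33278492e+01, -3.08488265e-03]))
```

Request:
apply_moves([
  [-0.05,-0.05,-0.017,0,1.5,0,-1],
  [-0.1,-0.055,-0.033,0,3,0,-1],
  [-0.16,-0.055,-0.053,0,4.5,0,-1],
  [-0.22,-0.055,-0.073,0,6,0,-1],
  [-0.28,-0.055,-0.093,0,7,0,-1],
], squeeze=30)

```text
time: 0.72
tool_pos: [0.3893, -0.3362, 0.2701]
tool_rot: [-1.571, -0.0, -2.981]
contact_force: [1.0, -0.9, -0.4]
opening: 0.0916
```

```bash
python3 - <<'E'
from h import *
s=robot.observe(); print(s["time"],s["tool_pos"],s["qpos"]);print(toolmove([.638,-.165,.27],[-np.pi/2,0,.0512-np.pi],s))
E
```

```text
0.725 [ 0.3892639  -0.33615857  0.27005445] [-8.61339265e-01  2.84619798e-01  1.45357845e+00 -1.24430848e-04
  1.40357361e+00  5.48770569e-01]
(array([-2.72919148e-01,  1.18451745e-05, -1.29151235e-01]), array([4.46666631e-03, 6.27430120e+00, 1.16212664e-02]))
```

Request:
apply_moves([
  [-0.055,0,-0.026,0,1.5,0,-1],
  [-0.11,0,-0.052,0,3,0,-1],
  [-0.165,0,-0.078,0,4.5,0,-1],
  [-0.22,0,-0.104,0,6,0,-1],
  [-0.273,0,-0.129,0,6.3,0,-1],
])

```text
time: 1.35
tool_pos: [0.638, -0.1648, 0.2697]
tool_rot: [-1.571, -0.001, -3.09]
contact_force: [0.8, -1.3, 1.1]
opening: 0.0918
```

```bash
python3 - <<'E'
from h import *
s=robot.observe(); im=cams.read_camera("wrist"); cv2.imwrite("pics/w1.png",im); print(s["tool_pos"],s["tool_rot"]); np.save("w1.npy",np.r_[s["tool_pos"],s["tool_rot"]])
c,E=ext("wrist",s); print(proj([[.638,-.165,.158],[.7232-.205*np.cos(.62),-.0056,.2241]],c,E))
E
```

```text
[ 0.63798373 -0.1648404   0.26970236] [-1.57089300e+00 -7.02994983e-04 -3.09011539e+00]
[[257.77246803 182.16912033]
 [ 75.35012981 280.65307993]]
```

View pics/w1.png

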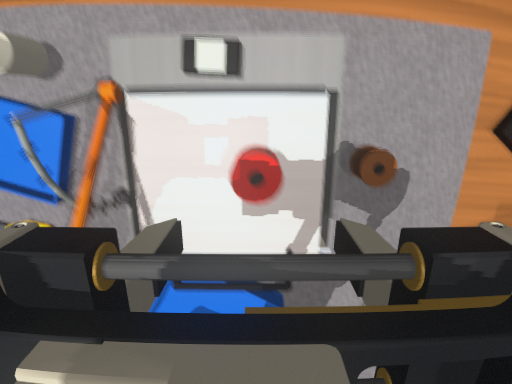

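The reel hub is at (257,179), about 3 px from the prediction, so I'll use x ≈ 0.640. The orange arm runs from (108,92) to where the gripper hides it at (78,222). I'll use that line for a second angle estimate.

```bash
python3 - <<'E'
from h import *
w=np.load("w1.npy"); s0=dict(tool_pos=w[:3],tool_rot=w[3:]); c,E=ext("wrist",s0)
im=cv2.imread("pics/w1.png"); h=cv2.cvtColor(im,cv2.COLOR_BGR2HSV); m=cv2.inRange(h,(5,150,90),(20,255,255))
for v in (92,110,130,150,170,190,210,220):
    u=np.where(m[v,50:140])[0]+50; print(v,u.min() if len(u) else None,u.max() if len(u) else None)
x,y,yaw=.6334,-.1325,.0512
def arm(r,th,yy=.131):
    px=.09-r*np.cos(th); return [x+np.cos(yaw)*px-np.sin(yaw)*yy,y+np.sin(yaw)*px+np.cos(yaw)*yy,.105+r*np.sin(th)]
for th in (.55,.65,.75,.85,.95):
    P=np.array([arm(r,th) for r in np.linspace(0,.205,40)]); p=proj(P,c,E); 
    print(th,p[0].round(), np.interp([130,170,210],p[:,1],p[:,0]).round(1), "tip top/side",proj(P[-1],*ext("top"))[0].round(1),proj(P[-1],*ext("side"))[0].round(1))
t=cv2.cvtColor(cv2.imread("pics/top0.png"),cv2.COLOR_BGR2HSV); m=cv2.inRange(t,(5,150,90),(20,255,255))[130:200,235:265]; print(cv2.boundingRect(m))
t=cv2.cvtColor(cv2.imread("pics/side0.png"),cv2.COLOR_BGR2HSV); m=cv2.inRange(t,(5,130,90),(20,255,255))[150:185,200:270]; print(cv2.boundingRect(m))
print(toolmove([.640,-.165,.126],[-np.pi/2,0,.0512-np.pi],robot.observe()))
E
```

```text
92 99 119
110 101 108
130 96 104
150 91 99
170 87 94
190 81 90
210 75 86
220 74 84
0.55 [113.  96.] [107.4 101.   95.1] tip top/side [251.3 196.6] [254.4 169.2]
0.65 [113.  96.] [105.   95.9  87.3] tip top/side [250.9 191.7] [251.4 163.4]
0.75 [113.  96.] [102.2  89.9  78.2] tip top/side [250.4 186. ] [248.  157.8]
0.85 [113.  96.] [98.9 82.7 67.2] tip top/side [249.9 179.7] [244.2 152.3]
0.95 [113.  96.] [94.6 73.6 53.3] tip top/side [249.4 172.7] [240.1 147.1]
(11, 10, 8, 55)
(0, 12, 55, 18)
(array([0.00274383, 0.14200551, 0.00579678]), array([ 0.20734732,  0.28468238, -0.0593199 ]))
```

Request:
apply_moves([
  [-0.002,0.04,0.001,0,0,0,-1],
  [-0.002,0.08,0.001,0,0,0,-1],
  [-0.002,0.11,0.001,0,0,0,-1],
  [-0.002,0.13,0.001,0,0,0,-1],
  [-0.002,0.142,0.001,0,0,0,-1],
])

```text
time: 2.02
tool_pos: [0.638, -0.167, 0.1265]
tool_rot: [-1.572, -0.002, -3.09]
contact_force: [-0.3, 0.4, -0.3]
opening: 0.0917
```

Request:
apply_moves([
  [0,0,0,0,0,0,0],
  [0,0,0,0,0,0,0.5],
  [0,0,0,0,0,0,1],
  [0,0,0,0,0,0,1],
  [0,0,0,0,0,0,1],
], squeeze=30)

```text
time: 2.65
tool_pos: [0.6389, -0.1668, 0.1289]
tool_rot: [-1.571, 0.001, -3.09]
contact_force: [-1.1, 2.8, 4.5]
opening: 0.0528
```

Request:
apply_moves([
  [0,0,0,0,0,0,1],
  [0,0,0,0,0,0,1],
  [0,0,0,0,0,0,1],
  [0,0,0,0,0,0,1],
  [0,-0.005,0,0,0,0,1],
])

```text
time: 3.28
tool_pos: [0.6381, -0.1673, 0.1323]
tool_rot: [-1.571, -0.002, -3.09]
contact_force: [0.0, -0.5, -3.6]
opening: 0.053
```

Request:
apply_moves([
  [0,-0.03,0,0,0,0,1],
  [0,-0.07,0,0,0,0,1],
  [0,-0.115,0,0,0,0,1],
  [0,-0.16,0,0,0,0,1],
  [0,-0.2,0,0,0,0,1],
])

```text
time: 3.9
tool_pos: [0.6384, -0.1678, 0.3343]
tool_rot: [-1.57, -0.001, -3.091]
contact_force: [0.1, -0.3, -3.2]
opening: 0.0525
```

```bash
python3 - <<'E'
from h import *
s=robot.observe(); print(s["tool_pos"],s["opening"],s["contact_force"],s["qpos"]);print(toolmove([.6302,.1963,.33],[-np.pi/2,0,-.213-np.pi],s))
E
```

```text
[ 0.63837597 -0.1677567   0.33426806] 0.05247149188924632 [ 0.07758401 -0.29496449 -3.23763975] [-3.72538983e-01  5.71072780e-01  8.38413068e-01 -8.99640374e-04
  1.73244493e+00  1.14704602e+00]
(array([-0.01042057,  0.00401701, -0.36400223]), array([-0.04328209, 15.12990515,  0.03327936]))
```

Request:
apply_moves([
  [0,0,-0.025,0,1,0,1],
  [-0.001,0,-0.065,0,3,0,1],
  [-0.003,0,-0.11,0,5,0,1],
  [-0.005,0,-0.155,0,7,0,1],
  [-0.006,0,-0.2,0,9,0,1],
])

```text
time: 4.53
tool_pos: [0.6341, 0.0336, 0.3323]
tool_rot: [-1.57, -0.001, 3.034]
contact_force: [0.6, 0.0, -2.5]
opening: 0.0529
```

```bash
python3 - <<'E'
from h import *
s=robot.observe(); print(s["tool_pos"],s["opening"]);print(toolmove([.6302,.1963,.33],[-np.pi/2,0,-.213-np.pi],s))
E
```

```text
[0.63409719 0.03363652 0.33227576] 0.05290634660737736
(array([ 0.02129001,  0.00215319, -0.16131297]), array([-0.0592197 ,  6.05679972,  0.08215518]))
```

Request:
apply_moves([
  [0.006,0,-0.045,0,2,0,1],
  [0.012,0,-0.09,0,4,0,1],
  [0.017,0,-0.125,0,5,0,1],
  [0.02,0.002,-0.15,0,6,0,1],
  [0.021,0.002,-0.161,0,6,0,1],
])

```text
time: 5.15
tool_pos: [0.6301, 0.1961, 0.3301]
tool_rot: [-1.57, -0.002, 2.933]
contact_force: [-0.6, -0.2, -3.0]
opening: 0.0528
```

Request:
apply_moves([
  [0,0.05,0,0,0,0,1],
  [0,0.11,0,0,0,0,1],
  [0,0.17,0,0,0,0,1],
  [0,0.22,0,0,0,0,1],
  [0,0.24,0,0,0,0,1],
])

```text
time: 5.78
tool_pos: [0.6284, 0.1934, 0.0869]
tool_rot: [-1.567, -0.006, 2.931]
contact_force: [0.4, -0.2, -1.9]
opening: 0.0526
```

```bash
python3 - <<'E'
from h import *
s=robot.observe(); im=cams.read_camera("wrist"); cv2.imwrite("pics/w2.png",im); print(s["tool_pos"],s["tool_rot"],s["opening"],s["contact_force"])
c,E=ext("wrist",s)
a=-.213;M=np.array([[np.cos(a),-np.sin(a)],[np.sin(a),np.cos(a)]])
print(proj([[*(M@[i*.07,j*.07]+[.6302,.1963]),.03] for i,j in((1,1),(1,-1),(-1,-1),(-1,1))],c,E).round())
E
```

```text
[0.62839955 0.19338296 0.08685597] [-1.56729928 -0.00618693  2.93087988] 0.05256327476553934 [ 0.36549245 -0.16968785 -1.94790363]
[[162. 111.]
 [345. 111.]
 [331. 271.]
 [176. 271.]]
```

View pics/w2.png

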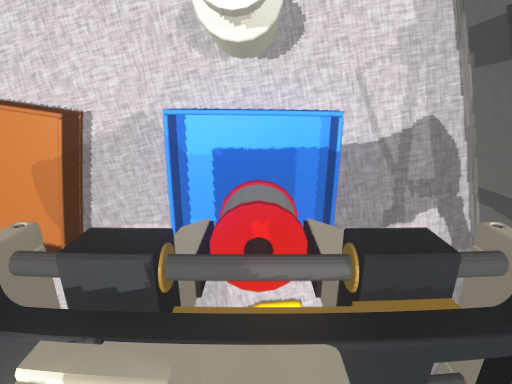

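The reel is upright in the jaws and the tray's far corners, at (163,111) and (343,111), match the prediction. Lowering.

Request:
apply_moves([
  [0,0.02,0,0,0,0,1],
  [0,0.035,0,0,0,0,1],
  [0,0.045,0,0,0,0,1],
  [0,0.052,0,0,0,0,1],
  [0,0.056,0,0,0,0,1],
])

```text
time: 6.45
tool_pos: [0.6305, 0.1951, 0.0351]
tool_rot: [-1.571, 0.0, 2.932]
contact_force: [-0.0, -0.2, -4.6]
opening: 0.0526
```

Request:
apply_moves([
  [0,0.001,0,0,0,0,1],
  [0,0.002,0,0,0,0,1],
  [0,0.003,0,0,0,0,1],
  [0,0.004,0,0,0,0,1],
  [0,0.004,0,0,0,0,1],
])

```text
time: 7.08
tool_pos: [0.6304, 0.1951, 0.0311]
tool_rot: [-1.571, -0.0, 2.931]
contact_force: [0.3, -0.4, -3.6]
opening: 0.0526
```

Request:
apply_moves([
  [0,0.001,0,0,0,0,1],
  [0,0.002,0,0,0,0,1],
  [0,0.003,0,0,0,0,1],
  [0,0.004,0,0,0,0,1],
  [0,0.004,0,0,0,0,1],
])

```text
time: 7.7
tool_pos: [0.6303, 0.1951, 0.027]
tool_rot: [-1.571, -0.0, 2.931]
contact_force: [0.7, 0.4, -2.8]
opening: 0.0526
```

Request:
apply_moves([
  [0,0.0005,0,0,0,0,1],
  [0,0.001,0,0,0,0,1],
  [0,0.0015,0,0,0,0,1],
  [0,0.002,0,0,0,0,1],
  [0,0.002,0,0,0,0,1],
])

```text
time: 8.32
tool_pos: [0.6303, 0.1951, 0.0251]
tool_rot: [-1.571, -0.0, 2.931]
contact_force: [-0.5, 0.0, -4.0]
opening: 0.0527
```

Request:
apply_moves([
  [0,0.0005,0,0,0,0,1],
  [0,0.001,0,0,0,0,1],
  [0,0.0015,0,0,0,0,1],
  [0,0.002,0,0,0,0,1],
  [0,0.002,0,0,0,0,1],
])

```text
time: 8.95
tool_pos: [0.6306, 0.1951, 0.0249]
tool_rot: [-1.571, 0.001, 2.932]
contact_force: [-4.7, -1.0, 8.8]
opening: 0.0526
```

```bash
python3 - <<'E'
from h import *
for i in range(3): s=robot.observe(); cams.read_camera("top"); print(s["tool_pos"],s["contact_force"])
E
```

```text
[0.63056987 0.19508316 0.0249258 ] [-4.7497349  -1.01109202  8.75342936]
[0.63055518 0.1950865  0.02490366] [-4.7984091  -1.47233749  9.4839871 ]
[0.63056401 0.19506014 0.02491343] [-4.55215853 -1.78276906  9.41397076]
```

Request:
apply_moves([
  [0,-0.001,0,0,0,0,1],
  [0,-0.0015,0,0,0,0,-0.1],
  [0,-0.0015,0,0,0,0,-0.25],
  [0,-0.0015,0,0,0,0,-0.4],
  [0,-0.0015,0,0,0,0,-0.5],
])

```text
time: 9.72
tool_pos: [0.6306, 0.1951, 0.0245]
tool_rot: [-1.571, 0.0, 2.931]
contact_force: [0.5, 0.2, -0.6]
opening: 0.0676
```

Request:
apply_moves([
  [0,-0.0015,0,0,0,0,-0.5],
  [0,-0.0015,0,0,0,0,-0.5],
  [0,-0.015,0,0,0,0,-0.5],
  [0,-0.04,0,0,0,0,-0.5],
  [0,-0.08,0,0,0,0,-0.5],
])

```text
time: 10.35
tool_pos: [0.6297, 0.195, 0.1052]
tool_rot: [-1.57, -0.002, 2.931]
contact_force: [0.2, 0.8, 0.4]
opening: 0.0687
```

Request:
apply_moves([
  [0,-0.05,0,0,0,0,-0.5],
  [0,-0.1,0,0,0,0,-0.5],
  [0,-0.15,0,0,0,0,-0.5],
  [0,-0.19,0,0,0,0,-0.5],
  [0,-0.2,0,0,0,0,-0.5],
])

```text
time: 10.98
tool_pos: [0.6311, 0.1953, 0.3091]
tool_rot: [-1.573, 0.006, 2.932]
contact_force: [-0.7, 0.0, -0.9]
opening: 0.0686
```

```bash
python3 - <<'E'
from h import *
s=robot.observe(); im=cams.read_camera("wrist"); cv2.imwrite("pics/w3.png",im); print(s["tool_pos"],s["tool_rot"],s["opening"],s["contact_force"],s["qpos"])
c,E=ext("wrist",s); print(proj([[.6303,.1951,.054],[.6303,.1951,.004]],c,E))
E
```

```text
[0.63111241 0.19527834 0.30913961] [-1.57337267  0.00646105  2.93150878] 0.06864958003536922 [-0.72497636  0.01263855 -0.88156328] [ 1.84221797e-01  5.66440184e-01  9.12089174e-01 -1.03839276e-04
  1.65610830e+00  1.96508447e+00]
[[258.63274961 158.87133764]
 [258.67599493 153.57492538]]
```

View pics/w3.png

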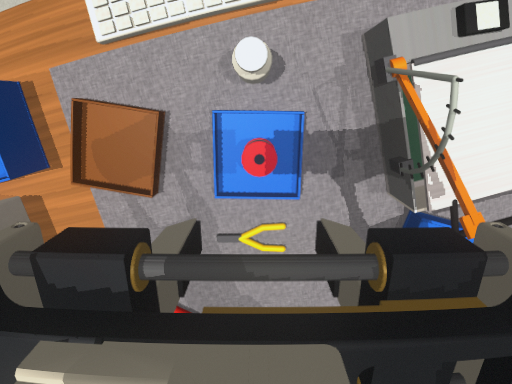

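The reel stands upright in the tray at (259,158). The whole orange arm is visible, with its pivot at (398,64) and its tip at about (476,228). I'll re-estimate the angle from this, and plan the approach to the bar.

```bash
cat >> h.py <<'E'
X0,Y0,YAW=.6334,-.1325,.0512
def inst(p): return np.array([X0+np.cos(YAW)*p[0]-np.sin(YAW)*p[1],Y0+np.sin(YAW)*p[0]+np.cos(YAW)*p[1],p[2]])
def arm(r,th,yy=.131,h=0): return inst([.09-r*np.cos(th)+h*np.sin(th),yy,.105+r*np.sin(th)+h*np.cos(th)])
# tool pose holding the bar at flap angle th; tilt = lean of tool (rad, + = pointing away from the robot); tool z along instrument +-x
def barpose(th,tilt,back=0.):
    bar=arm(.25,th,0.)
    d=np.array([np.cos(YAW)*np.sin(tilt),np.sin(YAW)*np.sin(tilt),-np.cos(tilt)])   # tool y
    ax=np.array([-np.sin(YAW),np.cos(YAW),0])    # along bar
    B=np.c_[ax,d,np.cross(ax,d)]
    return bar+d*(.008-back), R.from_matrix(B).as_euler('xyz'), B
E
python3 - <<'E'
from h import *
s=robot.observe(); c,E=ext("wrist",s)
h=cv2.cvtColor(cv2.imread("pics/w3.png"),cv2.COLOR_BGR2HSV); m=cv2.inRange(h,(5,150,90),(20,255,255)); m[:,:380]=0; m[245:]=0
for v in (64,90,110,130,150,170,190,205,215,225,232,236):
    u=np.where(m[v])[0]; print(v,(u.min(),u.max()) if len(u) else None,end=" ")
print()
for th in (.55,.6,.65,.7,.75):
    P=np.array([arm(r,th) for r in np.linspace(0,.205,40)]); p=proj(P,c,E); print(th,p[0].round(1),p[-1].round(1),np.interp([90,130,170,205],p[:,1],p[:,0]).round(1))
for tilt in (.35,0):
  p,e,B=barpose(0,tilt,.08); print(p,e,toolmove(p,e,s))
p,e,B=barpose(0,.0,.0); print(B.round(3))
E
```

```text
64 (np.int64(391), np.int64(406)) 90 (np.int64(403), np.int64(414)) 110 (np.int64(413), np.int64(424)) 130 (np.int64(424), np.int64(435)) 150 (np.int64(435), np.int64(445)) 170 (np.int64(444), np.int64(456)) 190 (np.int64(454), np.int64(465)) 205 (np.int64(461), np.int64(473)) 215 (np.int64(465), np.int64(481)) 225 (np.int64(462), np.int64(477)) 232 (np.int64(465), np.int64(475)) 236 (np.int64(467), np.int64(474)) 
0.55 [396.1  67. ] [464.6 228.7] [406.6 424.2 441.1 455.3]
0.6 [396.1  67. ] [469.9 227.2] [407.5 426.6 444.9 460.4]
0.65 [396.1  67. ] [475.3 225.2] [408.4 429.1 449.1 465.9]
0.7 [396.1  67. ] [480.8 222.4] [409.5 432.  453.7 471.9]
0.75 [396.1  67. ] [486.4 219. ] [410.7 435.2 458.8 478.6]
[ 0.44895338 -0.14195193  0.17263484] [-1.92079633e+00 -2.22044605e-16  1.62199633e+00] (array([0.10830452, 0.13438633, 0.3679635 ]), array([-16.8119675 ,  74.23442633,  12.9525795 ]))
[ 0.47360967 -0.14068842  0.177     ] [-1.57079633  0.          1.62199633] (array([0.08443252, 0.13015166, 0.36157767]), array([ 0.2803136 , 75.02954694, -0.16933271]))
[[-0.051  0.    -0.999]
 [ 0.999  0.    -0.051]
 [ 0.    -1.    -0.   ]]
```

```bash
sed -i 's/ax=np.array(\[-np.sin(YAW),np.cos(YAW),0\])/ax=np.array([np.sin(YAW),-np.cos(YAW),0])/; s/bar=arm(.25,th,0.)/bar=arm(.25,th,-.015)/' h.py
python3 - <<'E'
from h import *
s=robot.observe(); p,e,B=barpose(0,0); p[2]=.31; print(p,e,toolmove(p,e,s))
E
```

```text
[ 0.47437733 -0.15566876  0.31      ] [-1.57079633  0.         -1.51959633] (array([ 0.07989923, -0.00285532,  0.37581116]), array([  -0.18188106, -104.96998701,   -0.30108615]))
```

Request:
apply_moves([
  [0.006,0,0.03,0,-10,0,0.2],
  [0.014,0,0.065,0,-20.5,0,0.2],
  [0.022,0,0.1,0,-31,0,0.2],
  [0.03,0,0.14,0,-41.5,0,0.2],
  [0.04,0,0.185,0,-52,0,0.2],
])

```text
time: 11.65
tool_pos: [0.5514, 0.0216, 0.3029]
tool_rot: [-1.573, -0.002, -2.438]
contact_force: [0.4, -0.0, -0.4]
opening: 0.0368
```

```bash
python3 - <<'E'
from h import *
s=robot.observe(); p,e,B=barpose(0,0); p[2]=.31; print(s["tool_pos"],toolmove(p,e,s))
E
```

```text
[0.55135183 0.02163493 0.30293374] (array([ 0.17345715, -0.00686257,  0.0853061 ]), array([  0.16567075, -52.59474545,   0.06224158]))
```

Request:
apply_moves([
  [0.035,0,0.017,0,-10.5,0,0.2],
  [0.07,0,0.034,0,-21,0,0.2],
  [0.105,0,0.051,0,-31.5,0,0.2],
  [0.14,0,0.068,0,-42,0,0.2],
  [0.173,0,0.085,0,-52.5,0,0.2],
])

```text
time: 12.28
tool_pos: [0.4733, -0.1545, 0.3032]
tool_rot: [-1.573, 0.001, -1.522]
contact_force: [0.6, 0.2, 0.5]
opening: 0.0367
```

```bash
python3 - <<'E'
from h import *
cams.read_camera("top")
s=robot.observe(); im=cams.read_camera("wrist"); cv2.imwrite("pics/w4.png",im); c,E=ext("wrist",s)
print(s["tool_pos"],s["tool_rot"],s["qpos"])
print("bar ends pred",proj([arm(.25,0,.075),arm(.25,0,-.075),arm(.205,.655)],c,E).round())
p,e,B=barpose(0,.33,.05); print(p,e,toolmove(p,e,s))
E
```

```text
[ 0.47199088 -0.15796097  0.30317804] [-1.57471411e+00 -1.16290473e-03 -1.51278552e+00] [-0.47505631  0.23804754  1.42713535 -0.00300507  1.47919342 -0.53278578]
bar ends pred [[261.  89.]
 [260. 206.]
 [376.   9.]]
[ 0.46078536 -0.15636528  0.14473378] [-1.24079633  0.         -1.51959633] (array([-0.00242693,  0.1584838 , -0.01047333]), array([1.91317762e+01, 3.97715523e-01, 2.41477550e-03]))
```

View pics/w4.png

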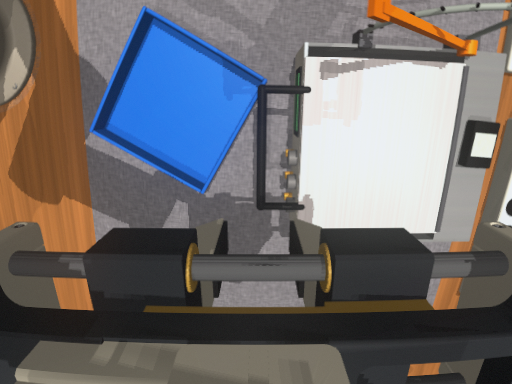

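The bar shows at columns 261–262, from row 88 to row 208, within 2 px of the prediction. Approaching with the tilt.

Request:
apply_moves([
  [0,0.03,-0.003,5,0,0,0.2],
  [-0.001,0.07,-0.006,10,0,0,0.2],
  [-0.002,0.11,-0.009,15,0,0,0.2],
  [-0.002,0.145,-0.01,19,0,0,0.2],
  [-0.002,0.158,-0.01,19,0,0,0.2],
])

```text
time: 13.0
tool_pos: [0.4622, -0.1505, 0.144]
tool_rot: [-1.244, 0.005, -1.53]
contact_force: [0.1, 0.7, 0.1]
opening: 0.0367
```

```bash
python3 - <<'E'
from h import *
cams.read_camera("top")
s=robot.observe(); p,e,B=barpose(0,.33); print(s["tool_pos"],s["tool_rot"],s["qpos"],s["contact_force"],toolmove(p,e,s))
E
```

```text
[ 0.46308824 -0.15091848  0.14399052] [-1.24408976  0.00385329 -1.52955764] [-0.60969651  0.20729134  1.99678497  0.31116207  0.70053326 -0.86521629] [-0.82469391 -0.46946242 -0.97102964] (array([ 0.0053652 ,  0.04846579, -0.00198292]), array([ 0.18759863, -0.61144551, -0.02492504]))
```

Request:
apply_moves([
  [0.002,0.02,-0.001,0,0,0,0.2],
  [0.004,0.035,-0.002,0,0,0,0.2],
  [0.005,0.048,-0.002,0,0,0,0.2],
  [0.005,0.048,-0.002,0,0,0,0.2],
  [0.005,0.048,-0.002,0,0,0,0.5],
])

```text
time: 13.68
tool_pos: [0.479, -0.1566, 0.1012]
tool_rot: [-1.239, -0.0, -1.528]
contact_force: [0.6, 0.2, 0.5]
opening: 0.0308
```

Request:
apply_moves([
  [0,0,0,0,0,0,0.7],
  [0,0,0,0,0,0,0.8],
  [0,0,0,0,0,0,1],
  [0,0,0,0,0,0,1],
  [0,0,0,0,0,0,1],
], squeeze=40)

```text
time: 14.3
tool_pos: [0.4784, -0.1566, 0.1007]
tool_rot: [-1.239, -0.0, -1.528]
contact_force: [-1.7, -0.0, 1.8]
opening: 0.0007
```

```bash
python3 - <<'E'
from h import *
cams.read_camera("top"); cams.read_camera("top")
s=robot.observe(); print(s["opening"],s["tool_pos"],s["tool_rot"],s["contact_force"])
p0,e0,B0=barpose(0,.33)
A=Rt(s)
for th in np.arange(.1,.71,.1):
    p,e,B=barpose(th,.33-th); q=s["tool_pos"]+p-p0
    print(th,(A.T@(p-p0)).round(4), np.degrees(R.from_matrix(B0.T@B).as_rotvec()).round(1))
E
```

```text
0.0005389795734036561 [ 0.47842415 -0.15662551  0.10072305] [-1.23927689e+00 -1.31855443e-04 -1.52785002e+00] [-2.0255694   0.58817888  2.37392269]
0.1 [-0.     -0.0232  0.0085] [-5.7  0.  -0. ]
0.2 [-0.     -0.0455  0.0193] [-11.5   0.   -0. ]
0.30000000000000004 [-0.0001 -0.0666  0.0322] [-17.2   0.   -0. ]
0.4 [-0.0001 -0.0863  0.0472] [-22.9  -0.   -0. ]
0.5 [-0.0002 -0.1044  0.0641] [-28.6   0.   -0. ]
0.6 [-0.0003 -0.1207  0.0827] [-34.4   0.   -0. ]
0.7000000000000001 [-0.0004 -0.135   0.1029] [-40.1   0.   -0. ]
```

The jaws closed fully (0.5 mm), so they missed the bar. I'll put the wrist view and a side crop into one picture.

```bash
python3 - <<'E'
from h import *
s=robot.observe(); w=cams.read_camera("wrist"); sd=cams.read_camera("side")
cv2.imwrite("pics/w5.png",w);cv2.imwrite("pics/s5.png",sd)
a=cv2.resize(w,(427,320)); b=cv2.resize(sd[120:230,210:340],(373,316),interpolation=cv2.INTER_CUBIC); b=cv2.copyMakeBorder(b,0,4,0,0,0)
cv2.imwrite("pics/m5.png",np.hstack([a,b]))
c,E=ext("wrist",s); print(proj([arm(.25,0,.075),arm(.25,0,-.075),s["tool_pos"]],c,E).round()); c,E=ext("side"); print(proj([arm(.25,0,.075),arm(.25,0,-.075),s["tool_pos"]],c,E).round(1))
E
```

```text
[[251.  73.]
 [254. 308.]
 [257. 226.]]
[[282.4 196.4]
 [305.3 175.3]
 [295.6 183.8]]
```

View pics/m5.png

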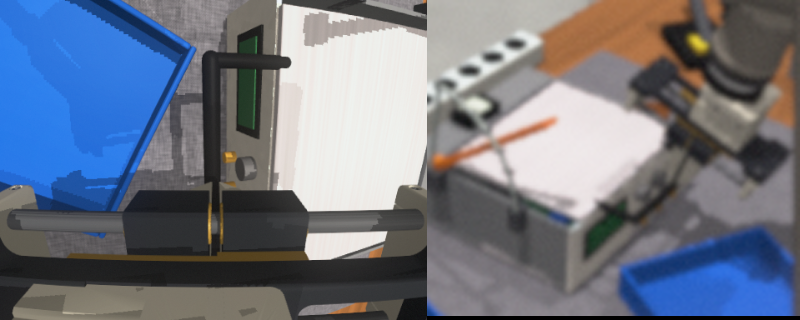

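```bash
python3 - <<'E'
from h import *
w=cv2.imread("pics/w5.png"); s=robot.observe(); c,E=ext("wrist",s)
g=w.max(2)
for v in (85,110,140,170,190,205):
    r=g[v,225:300]; k=np.where(r<50)[0]; print(v,k.min()+225,k.max()+225,len(k))
for th in (-.06,0,.06,.1):
    P=[arm(.25,th,y) for y in np.linspace(.075,-.04,30)]
    l=proj([arm(.256,th,y) for y in np.linspace(.075,-.04,30)],c,E); r=proj([arm(.244,th,y) for y in np.linspace(.075,-.04,30)],c,E)
    print(th,[(v,np.interp(v,l[:,1],l[:,0]).round(1),np.interp(v,r[:,1],r[:,0]).round(1)) for v in(85,140,190)], l[0].round(1), "flap corner",proj(arm(.2,th,.113,.003),c,E)[0].round(), "bararm",proj([arm(.25,th,.07)],c,E)[0].round())
cv2.imwrite("pics/c5.png",cv2.resize(w[60:310,150:400],(600,600),interpolation=cv2.INTER_CUBIC))
E
```

```text
85 242 286 20
110 243 285 21
140 244 285 22
170 244 263 20
190 245 263 19
205 245 263 19
-0.06 [(85, np.float64(233.8), np.float64(253.7)), (140, np.float64(235.3), np.float64(254.3)), (190, np.float64(236.8), np.float64(254.9))] [233.6  75.4] flap corner [326.  11.] bararm [244.  84.]
0 [(85, np.float64(240.2), np.float64(261.3)), (140, np.float64(241.4), np.float64(261.6)), (190, np.float64(242.6), np.float64(261.8))] [239.9  72.7] flap corner [337.   5.] bararm [251.  83.]
0.06 [(85, np.float64(249.6), np.float64(271.9)), (140, np.float64(250.4), np.float64(271.8)), (190, np.float64(251.2), np.float64(271.5))] [249.4  69.5] flap corner [351.  -2.] bararm [261.  81.]
0.1 [(85, np.float64(258.0), np.float64(281.1)), (140, np.float64(258.5), np.float64(280.5)), (190, np.float64(258.9), np.float64(279.8))] [257.9  67.1] flap corner [362.  -7.] bararm [270.  79.]
```

View pics/c5.png

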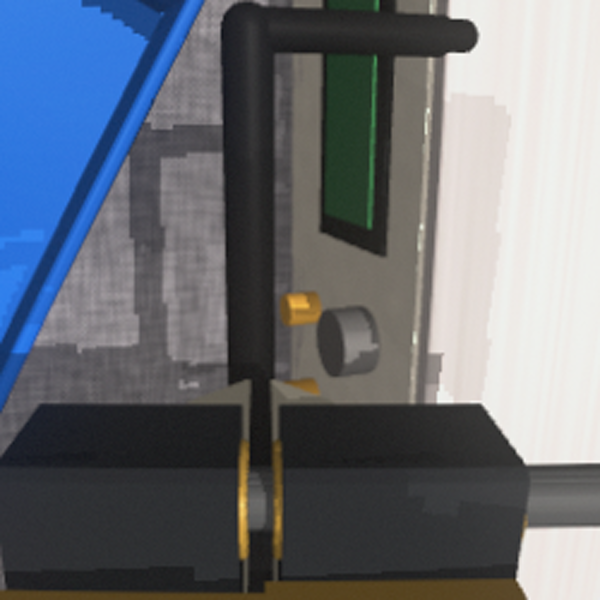

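```bash
python3 - <<'E'
from h import *
s=robot.observe(); c,E=ext("wrist",s); A=Rt(s)
print(s["opening"],s["tool_pos"],s["joint_efforts"].round(1))
for y in (-.03,-.02,-.01,0,.011,.02): print(y,proj([s["tool_pos"]+A@[-.0095,y,0],s["tool_pos"]+A@[.0095,y,0]],c,E).round(1).tolist())
print("bar in tool frame",A.T@(arm(.25,0,-.015)-s["tool_pos"]), A.T@(arm(.25,0,.02)-s["tool_pos"]))
E
```

```text
0.0010391542265944624 [ 0.47844311 -0.1565887   0.10071597] [  0.6 -34.  -18.6   1.   -1.1   0. ]
-0.03 [[256.6, 232.4], [256.6, 264.0]]
-0.02 [[256.7, 224.8], [256.7, 254.9]]
-0.01 [[256.7, 218.1], [256.8, 246.8]]
0 [[256.8, 212.0], [256.8, 239.5]]
0.011 [[256.8, 206.1], [256.9, 232.3]]
0.02 [[256.9, 201.7], [256.9, 226.9]]
bar in tool frame [-0.00109341 -0.00536009 -0.00240907] [-0.03609223 -0.00545711 -0.00267896]
```

The bar sits at tool y ≈ −5 mm. In every wrist view the fingertips appear at about tool y ≈ −11 mm, so they reach less far than I assumed and closed just above the bar. I'll back off, open, reduce the tilt and go about 18 mm deeper.

Request:
apply_moves([
  [0,-0.01,0,0,0,0,1],
  [0,-0.025,0,0,0,0,0.8],
  [0,-0.03,0,0,0,0,0.4],
  [0,-0.03,0,0,0,0,0.4],
  [0,-0.03,0,0,0,0,0.4],
])

```text
time: 15.12
tool_pos: [0.4687, -0.1569, 0.1288]
tool_rot: [-1.24, 0.0, -1.528]
contact_force: [0.4, 0.4, 0.0]
opening: 0.0271
```

```bash
python3 - <<'E'
from h import *
w=cams.read_camera("wrist"); s=robot.observe(); cv2.imwrite("pics/w6.png",w); p,e,B=barpose(0,.15); d=B[:,1]
c,E=ext("wrist",s)
g=w.max(2)
for v in (85,110,140,170): k=np.where(g[v,220:275]<50)[0]; print(v,k.min()+220,k.max()+220)
for dz in (-.015,0,.015):
  l=proj([arm(.25,0,y)+[0,0,dz] for y in (.07,.05,.03,.01)],c,E); w_=proj([arm(.256,0,y)+[0,0,dz] for y in (.07,.05,.03,.01)],c,E); print(dz,l.round(1).tolist(), (l-w_)[:,0].round(1)*2)
print(s["opening"],s["contact_force"],s["tool_pos"]); print(toolmove(p,e,s),toolmove(p+d*.0155,e,s))
E
```

```text
85 245 274
110 246 262
140 246 262
170 247 262
-0.015 [[245.5, 87.6], [246.0, 117.2], [246.5, 145.5], [247.0, 172.6]] [17.  16.6 16.  15.6]
0 [[252.2, 86.3], [252.6, 118.1], [253.0, 148.4], [253.3, 177.2]] [18.  17.6 17.2 16.6]
0.015 [[260.0, 84.8], [260.2, 119.1], [260.4, 151.7], [260.6, 182.6]] [19.4 18.8 18.2 17.8]
0.027301635528581936 [0.17890911 0.24208736 0.78458095] [ 0.46866416 -0.15686843  0.12865388]
(array([-0.00095167,  0.032111  , -0.00368308]), array([-10.37476756,  -0.46446116,   0.09255255])) (array([-0.00096523,  0.04735757, -0.00647448]), array([-10.37476756,  -0.46446116,   0.09255255]))
```

Request:
apply_moves([
  [-0.001,0.005,-0.004,-5,0,0,0.4],
  [-0.001,0.015,-0.005,-10.4,0,0,0.4],
  [-0.001,0.028,-0.006,-10.4,0,0,0.4],
  [-0.001,0.04,-0.006,-10.4,0,0,0.4],
  [-0.001,0.047,-0.006,-10.4,0,0,0.4],
])

```text
time: 15.8
tool_pos: [0.4776, -0.1552, 0.0814]
tool_rot: [-1.422, 0.001, -1.528]
contact_force: [-0.2, -0.3, 0.5]
opening: 0.0274
```

Request:
apply_moves([
  [0,0,0,0,0,0,0.5],
  [0,0,0,0,0,0,0.7],
  [0,0,0,0,0,0,1],
  [0,0,0,0,0,0,1],
  [0,0,0,0,0,0,1],
])

```text
time: 16.42
tool_pos: [0.4779, -0.1558, 0.0829]
tool_rot: [-1.421, -0.0, -1.528]
contact_force: [-5.5, -2.2, 3.8]
opening: 0.0108
```

```bash
python3 - <<'E'
from h import *
cams.read_camera("top"); cams.read_camera("top")
s=robot.observe(); print(s["opening"],s["tool_pos"],s["tool_rot"],s["contact_force"]); A=Rt(s)
print("bar in tool",A.T@(arm(.25,0,-.015)-s["tool_pos"]))
E
```

```text
0.01061541000191032 [ 0.477828   -0.15576351  0.08290134] [-1.42134799e+00 -3.78185682e-04 -1.52759585e+00] [-4.84468228 -1.91715348  3.94686219]
bar in tool [-0.00023532 -0.02236511 -0.00011463]
```

The bar is gripped at 10.6 mm opening, consistent with the 12 mm bar given the 1.4 mm offset also seen on the reel. Next I'll compute the lifting arc.

```bash
cat > arc.py <<'E'
from h import *
import sys
th0=float(sys.argv[1]); s=robot.observe(); A=Rt(s)
ax=np.array([-np.sin(YAW),np.cos(YAW),0])
H=inst([.09,0,.105])
# rigid rotation about hinge from now
v=s["tool_pos"]-H; v0=v-ax*(v@ax)
for d in map(float,sys.argv[2:]):
    Q=R.from_rotvec(ax*d).as_matrix()
    print(d,(A.T@(Q@v-v)).round(4),np.degrees(A.T@(ax*d)).round(1))
print(s["opening"],s["contact_force"].round(1),s["tool_pos"],s["tool_rot"])
gp=s["tool_pos"]+A@[0,-.0224,0]; g=gp-H; xi=np.array([np.cos(YAW),np.sin(YAW),0]); print("flap est",np.arctan2(g[2],-g@xi),"r",np.hypot(g[2],g@xi))
E
python3 arc.py 0 .02 .05 .1 .15 .2 .25 .3 
```

```text
0.02 [ 0.     -0.0049  0.0003] [-1.1 -0.  -0. ]
0.05 [ 0.     -0.0123  0.0011] [-2.9 -0.  -0. ]
0.1 [ 0.     -0.0246  0.0027] [-5.7 -0.  -0. ]
0.15 [ 0.     -0.0368  0.005 ] [-8.6 -0.  -0.1]
0.2 [ 0.     -0.0488  0.0079] [-11.5  -0.   -0.1]
0.25 [ 0.     -0.0607  0.0114] [-14.3  -0.   -0.1]
0.3 [-0.     -0.0724  0.0154] [-17.2  -0.   -0.1]
0.01061541000191032 [-4.8 -1.9  3.9] [ 0.477828   -0.15576351  0.08290134] [-1.42134799e+00 -3.78185682e-04 -1.52759585e+00]
flap est 0.0002067142018849454 r 0.24989373051198066
```

Request:
apply_moves([
  [0,-0.005,0.0003,-1.1,0,0,1],
  [0,-0.0123,0.0011,-2.9,0,0,1],
  [0,-0.0246,0.0027,-5.7,0,0,1],
  [0,-0.0368,0.005,-8.6,0,0,1],
  [0,-0.0488,0.0079,-11.5,0,0,1],
])

```text
time: 17.15
tool_pos: [0.4783, -0.1557, 0.1325]
tool_rot: [-1.625, -0.001, -1.528]
contact_force: [-1.0, -1.8, -2.8]
opening: 0.0108
```

```bash
python3 - <<'E'
from h import *
cams.read_camera("top")
E
python3 arc.py 0 .05 .1 .15 .2 .25
```

```text
0.05 [-0.     -0.0123  0.001 ] [-2.9 -0.  -0. ]
0.1 [-0.     -0.0246  0.0027] [-5.7 -0.  -0. ]
0.15 [-0.     -0.0368  0.005 ] [-8.6 -0.  -0.1]
0.2 [-0.0001 -0.0488  0.0079] [-11.5  -0.   -0.1]
0.25 [-0.0001 -0.0607  0.0113] [-14.3  -0.   -0.1]
0.010991951480974121 [-8.9 -3.  -0.1] [ 0.47851759 -0.15569464  0.13373113] [-1.62735764e+00 -6.52269448e-04 -1.52785889e+00]
flap est 0.20593192926033554 r 0.24987986364952547
```

Request:
apply_moves([
  [0,-0.0123,0.001,-2.9,0,0,1],
  [0,-0.0246,0.0027,-5.7,0,0,1],
  [0,-0.0368,0.005,-8.6,0,0,1],
  [0,-0.0445,0.0067,-10.3,0,0,1],
  [0,-0.0488,0.0079,-11.5,0,0,1],
])

```text
time: 17.82
tool_pos: [0.4886, -0.1551, 0.1808]
tool_rot: [-1.826, -0.0, -1.528]
contact_force: [-4.3, -2.6, -1.1]
opening: 0.0105
```

```bash
python3 - <<'E'
from h import *
cams.read_camera("top")
E
python3 arc.py 0 .05 .1 .15 .2 .25
```

```text
0.05 [-0.     -0.0123  0.001 ] [-2.9  0.  -0. ]
0.1 [-0.0001 -0.0246  0.0026] [-5.7  0.  -0. ]
0.15 [-0.0001 -0.0368  0.0049] [-8.6  0.  -0.1]
0.2 [-0.0001 -0.0488  0.0077] [-11.5   0.   -0.1]
0.25 [-0.0002 -0.0607  0.0111] [-14.3   0.   -0.1]
0.011067104329150224 [-7.3 -1.8  0.8] [ 0.48865709 -0.15514653  0.18099907] [-1.82640683e+00 -4.96881553e-04 -1.52803011e+00]
flap est 0.4015043308363615 r 0.24992425470325672
```

Request:
apply_moves([
  [0,-0.0123,0.001,-2.9,0,0,1],
  [0,-0.0246,0.0026,-5.7,0,0,1],
  [0,-0.0368,0.0049,-8.6,0,0,1],
  [0,-0.0445,0.0066,-10.3,0,0,1],
  [0,-0.0488,0.0077,-11.5,0,0,1],
])

```text
time: 18.5
tool_pos: [0.5084, -0.1541, 0.2263]
tool_rot: [-2.026, -0.0, -1.528]
contact_force: [-5.6, -0.6, 1.1]
opening: 0.0109
```

```bash
python3 - <<'E'
from h import *
cams.read_camera("top")
s=robot.observe(); w=cams.read_camera("wrist"); t=cams.read_camera("top"); d=cams.read_camera("side")
for n,i in(("w7",w),("t7",t),("s7",d)): cv2.imwrite(f"pics/{n}.png",i)
a=cv2.resize(w[:235],(800,367)); b=cv2.resize(t[125:225,225:350],(290,232),interpolation=cv2.INTER_CUBIC); e=cv2.resize(d[125:215,200:397],(508,232),interpolation=cv2.INTER_CUBIC)
cv2.imwrite("pics/m7.png",np.vstack([a,np.hstack([b,np.zeros((232,2,3),np.uint8),e])]))
c,E=ext("wrist",s)
for th in (.6,.65,.7): print(th,proj([arm(.0,th),arm(.1,th),arm(.2,th),arm(.205,th)],c,E).round().tolist(),proj([arm(.1,th,.113,.003),arm(.2,th,.113,.003)],c,E).round().tolist())
E
python3 arc.py 0 .02 .04 .06 .08
```

```text
0.6 [[610.0, 13.0], [517.0, -19.0], [358.0, -47.0], [348.0, -48.0]] [[519.0, 12.0], [359.0, -9.0]]
0.65 [[610.0, 13.0], [525.0, -22.0], [369.0, -57.0], [359.0, -59.0]] [[527.0, 10.0], [371.0, -17.0]]
0.7 [[610.0, 13.0], [533.0, -24.0], [382.0, -68.0], [372.0, -70.0]] [[536.0, 8.0], [385.0, -26.0]]
0.02 [-0.     -0.0049  0.0003] [-1.1  0.  -0. ]
0.04 [-0.     -0.0099  0.0008] [-2.3  0.  -0. ]
0.06 [-0.0001 -0.0148  0.0013] [-3.4  0.  -0. ]
0.08 [-0.0001 -0.0197  0.0019] [-4.6  0.  -0. ]
0.010852733228016345 [-5.8 -0.5  1.2] [ 0.5082255  -0.15414423  0.22603781] [-2.02506491e+00 -2.28912012e-04 -1.52829570e+00]
flap est 0.6001187524500057 r 0.24996622614312544
```

View pics/m7.png

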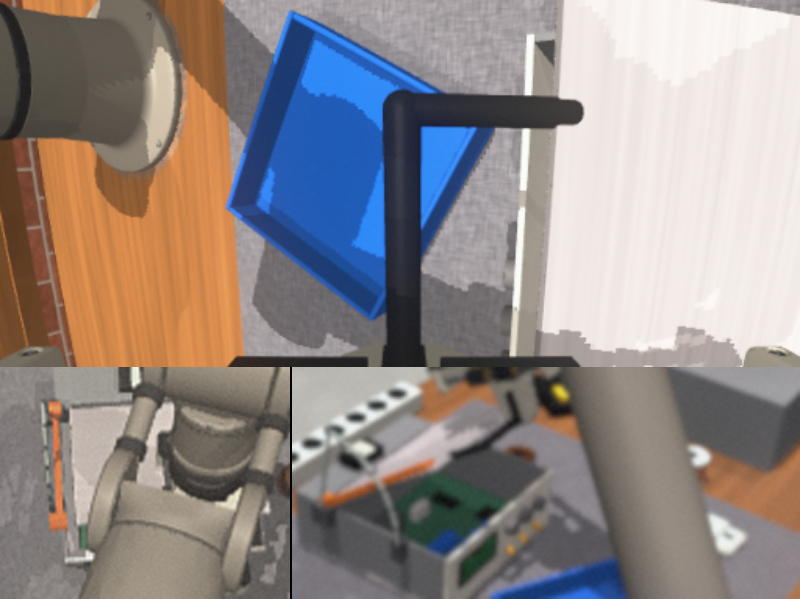

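The flap is lifted to about 0.60 by kinematics, and in the side view its edge lies close to the orange arm (tip at about (440,462) in the montage). I'll refine the arm angle numerically from the saved pictures.

```bash
cat > fit.py <<'E'
from h import *
def fit(name,f,roi,s=None,rng=(.02,.19)):
    c,E=ext(name,s); h=cv2.cvtColor(cv2.imread(f),cv2.COLOR_BGR2HSV); m=cv2.inRange(h,(4,110,70),(20,255,255))
    z=np.zeros_like(m); x0,x1,y0,y1=roi; z[y0:y1,x0:x1]=m[y0:y1,x0:x1]
    n,l,st,_=cv2.connectedComponentsWithStats(z); k=1+np.argmax(st[1:,4]); ys,xs=np.where(l==k); q=np.c_[xs,ys].astype(float)
    def line(th):
        p=proj([arm(r,th) for r in (rng[0],.1,rng[1])],c,E); return p
    def sel(th,q):
        p=line(th); t=p[2]-p[0]; L=np.hypot(*t); t/=L; u=(q-p[0])@t; k=(u>0)&(u<L); return q[k],p,t,np.array([-t[1],t[0]])
    # bin centres along the line, perpendicular offset vs. along -> slope & offset
    def res(v):
        p=line(v[0]); t=p[2]-p[0]; L=np.hypot(*t); t/=L; nn=np.array([-t[1],t[0]]); u=(Q-p[0])@t; 
        off=np.interp(u,[0,(p[1]-p[0])@t,L],[0,(p[1]-p[0])@nn,0]); return (Q-p[0])@nn-off-v[1]
    Q,_,_,_=sel(.65,q)
    a=least_squares(res,[.65,0],loss="soft_l1").x; b=least_squares(lambda v:res([v[0],0]),[.65],loss="soft_l1").x
    print(f,len(Q),"slope-only th %.3f (shift %.2f px)"%tuple(a),"shift=0 th %.3f"%b[0])
w=np.load("w1.npy")
fit("side","pics/side0.png",(205,262,150,185)); fit("side","pics/s7.png",(205,262,140,190))
fit("wrist","pics/w1.png",(60,130,85,225),dict(tool_pos=w[:3],tool_rot=w[3:]))
fit("wrist","pics/w3.png",(380,500,50,240),dict(tool_pos=np.array([.63111,.19528,.30914]),tool_rot=[-1.57337,.00646,2.93151]))
fit("top","pics/top0.png",(235,265,130,200))
E
python3 fit.py
```

```text
pics/side0.png 34 slope-only th 0.644 (shift -0.65 px) shift=0 th 0.676
pics/s7.png 57 slope-only th 0.639 (shift -0.17 px) shift=0 th 0.647
pics/w1.png 1452 slope-only th 0.668 (shift 5.10 px) shift=0 th 0.743
pics/w3.png 717 slope-only th 0.615 (shift -4.03 px) shift=0 th 0.661
pics/top0.png 114 slope-only th 0.802 (shift 0.16 px) shift=0 th 0.884
```

Request:
apply_moves([
  [0,-0.003,0.0002,-0.7,0,0,1],
  [0,-0.006,0.0005,-1.4,0,0,1],
  [0,-0.009,0.0007,-2.1,0,0,1],
  [0,-0.011,0.0009,-2.6,0,0,1],
  [0,-0.011,0.0009,-2.6,0,0,1],
])

```text
time: 19.32
tool_pos: [0.514, -0.1539, 0.2358]
tool_rot: [-2.07, -0.0, -1.528]
contact_force: [-5.4, -0.2, 1.9]
opening: 0.0106
```

```bash
python3 - <<'E'
from h import *
for n in("side","top"):
    I=np.mean([cams.read_camera(n).astype(float) for _ in range(12)],0); np.save(f"{n}8.npy",I); cv2.imwrite(f"pics/{n}8.png",I)
a=cv2.imread("pics/side8.png"); b=cv2.resize(a[130:190,205:305],(800,480),interpolation=cv2.INTER_CUBIC)
c,E=ext("side"); 
for th in (.6,.65,.7): print(th,"arm",((proj([arm(0,th),arm(.205,th)],c,E)-[205,130])*8).round().tolist(),"flap edge top",((proj([arm(0,th,.113,.003),arm(.2,th,.113,.003)],c,E)-[205,130])*8).round().tolist(),"bar arm L",((proj([arm(.25,th,.075)],c,E)-[205,130])*8).round().tolist())
cv2.imwrite("pics/z8.png",b)
E
python3 arc.py 0 .02; sed -i '/^fit("/d' fit.py; echo 'fit("side","pics/side8.png",(205,262,140,190)); fit("top","pics/top8.png",(235,265,130,200))'>>fit.py; python3 fit.py
```

```text
0.6 arm [[64.0, 380.0], [384.0, 291.0]] flap edge top [[88.0, 355.0], [399.0, 266.0]] bar arm L [[546.0, 205.0]]
0.65 arm [[64.0, 380.0], [371.0, 268.0]] flap edge top [[87.0, 355.0], [386.0, 244.0]] bar arm L [[532.0, 176.0]]
0.7 arm [[64.0, 380.0], [358.0, 245.0]] flap edge top [[87.0, 355.0], [374.0, 222.0]] bar arm L [[516.0, 148.0]]
0.02 [-0.     -0.0049  0.0003] [-1.1  0.  -0. ]
0.011285082487004544 [-5.9 -0.1  2. ] [ 0.51397915 -0.15384781  0.23573538] [-2.06995473e+00 -2.66611674e-05 -1.52827474e+00]
flap est 0.645665513443796 r 0.24994970225873914
pics/side8.png 58 slope-only th 0.634 (shift -0.23 px) shift=0 th 0.645
pics/top8.png 123 slope-only th 0.777 (shift 0.18 px) shift=0 th 0.876[ WARN:0@25.268] global loadsave.cpp:1063 imwrite_ Unsupported depth image for selected encoder is fallbacked to CV_8U.
```

View pics/z8.png

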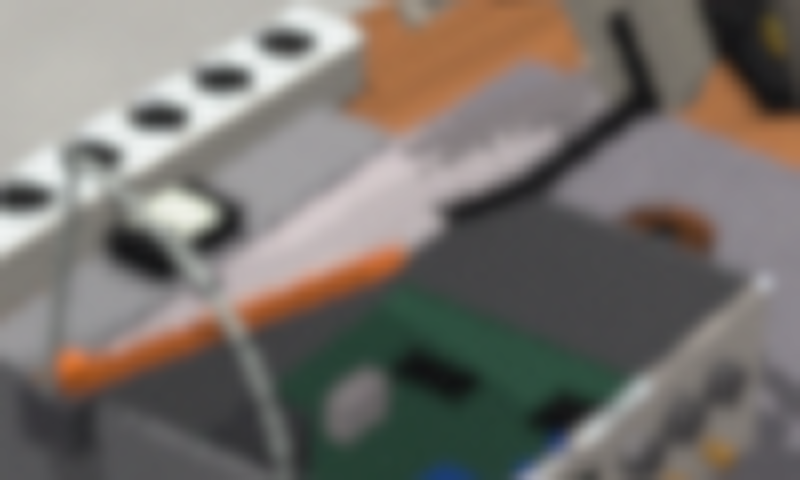

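```bash
python3 - <<'E'
from h import *
sw=dict(tool_pos=np.array([.63111,.19528,.30914]),tool_rot=[-1.57337,.00646,2.93151])
C={"top":ext("top"),"side":ext("side"),"w3":ext("wrist",sw)}
for n,f,roi in(("top","pics/top8.png",(235,265,130,200)),("side","pics/side8.png",(205,262,140,190)),("w3","pics/w3.png",(380,500,50,245))):
    h=cv2.cvtColor(cv2.imread(f),cv2.COLOR_BGR2HSV); m=cv2.inRange(h,(4,110,70),(20,255,255)); z=m[roi[2]:roi[3],roi[0]:roi[1]]
    k,l,st,_=cv2.connectedComponentsWithStats(z); j=1+np.argmax(st[1:,4]); ys,xs=np.where(l==j); xs+=roi[0]; ys+=roi[2]
    key=xs if n=="side" else ys
    e=key>=key.max()-1; b=key<=key.min()+8; print(n,"end",xs[e].mean(),ys[e].mean(),"max",key.max(),"pivot?",xs[b].mean(),ys[b].mean())
piv={"top":(248.6,142.5),"side":(75/8+205,370/8+130),"w3":(398.5,65)}
end={"top":(250,195),"side":(256,162)}
def f(v):
    d=[v[2],v[3],v[4]]; o=[]
    for n in piv: o+=list((proj(arm(0,v[0])+d,*C[n])[0]-piv[n])*(1 if n!="w3" else .6))
    for n in end: o+=list(proj(arm(v[1],v[0])+d,*C[n])[0]-end[n])
    return np.r_[o,np.array(d)/.003]
r=least_squares(f,[.65,.21,0,0,0]); print(r.x,r.fun.round(1))
# flap cue: left bar corner in side zoom about (530,188)
for th in(.6,.65,.7): print(th,proj([arm(.25,th,.07)+r.x[2:]],*C["side"])[0]*8-np.array([205,130])*8)
E
```

```text
top end 249.5 193.5 max 194 pivot? 248.25581395348837 143.62790697674419
side end 231.25 171.0 max 232 pivot? 215.8780487804878 175.8048780487805
w3 end 470.1666666666667 237.33333333333334 max 238 pivot? 445.1860465116279 153.67441860465115
[ 6.43853296e-01  2.19581136e-01  4.23633682e-04 -1.13925997e-03
  2.44843354e-03] [ 0.3  0.3 -1.3  0.5 -0.5  0.4  1.5  0.8 -1.1 -0.2  0.1 -0.4  0.8]
0.6 [554.57903192 192.26645572]
0.65 [540.11416774 164.07554876]
0.7 [524.48008054 136.20070674]
```

```bash
python3 - <<'E'
from h import *
import fit as F
E
python3 - <<'E'
from h import *
c,E=ext("side")
def centre(g,p,t,half=5):
    n=np.array([-t[1],t[0]]); o=np.arange(-half,half+.01,.25); q=p+o[:,None]*n
    return o,cv2.remap(g,q[:,0].astype(np.float32)[None],q[:,1].astype(np.float32)[None],cv2.INTER_CUBIC)[0]
I=np.load("side8.npy").astype(np.float32)
# arm: orange-ness weighted centre across the line, by r
og=np.clip(I[...,2]-I[...,0]-35,0,None)
res=[]
for th in (.62,.64,.66):
    row=[]
    for r in (.03,.05,.07,.09,.15,.17,.19):
        a,b=proj([arm(r-.01,th),arm(r+.01,th)],c,E); t=(b-a)/np.hypot(*(b-a)); o,w=centre(og,(a+b)/2,t,4); row.append((o@w)/w.sum())
    print("arm",th,np.round(row,2))
gd=np.clip(75-I.max(2),0,None)
for th in (.62,.64,.66):
    row=[]
    for y in (.06,.05,.04,.03,.02):
        a,b=proj([arm(.25,th,y+.01),arm(.25,th,y-.01)],c,E); t=(b-a)/np.hypot(*(b-a)); o,w=centre(gd,(a+b)/2,t,5); row.append((o@w)/max(w.sum(),1e-6))
    row2=[]
    for r in (.215,.225,.235):
        a,b=proj([arm(r-.01,th,.07),arm(r+.01,th,.07)],c,E); t=(b-a)/np.hypot(*(b-a)); o,w=centre(gd,(a+b)/2,t,4); row2.append((o@w)/max(w.sum(),1e-6))
    print("bar",th,np.round(row,2),"link",np.round(row2,2))
I0=cv2.imread("pics/side0.png").astype(np.float32); gd=np.clip(75-I0.max(2),0,None); row=[]
for y in (.06,.04,.02,0): 
    a,b=proj([arm(.25,0,y+.01),arm(.25,0,y-.01)],c,E); t=(b-a)/np.hypot(*(b-a)); o,w=centre(gd,(a+b)/2,t,5); row.append((o@w)/w.sum())
print("shut bar",np.round(row,2))
E
```

```text
pics/side8.png 58 slope-only th 0.634 (shift -0.23 px) shift=0 th 0.645
pics/top8.png 123 slope-only th 0.777 (shift 0.18 px) shift=0 th 0.876
arm 0.62 [-0.5  -0.67 -0.88 -1.   -1.8  -2.12 -2.31]
arm 0.64 [-0.34 -0.37 -0.47 -0.46 -0.88 -1.13 -1.2 ]
arm 0.66 [-0.18 -0.07 -0.06  0.09  0.04 -0.07  0.01]
bar 0.62 [-2.1  -2.05 -2.18 -2.19 -2.04] link [ 0.05 -0.24 -0.59]
bar 0.64 [-0.54 -0.56 -0.61 -0.68 -0.58] link [1.18 0.96 0.71]
bar 0.66 [1.05 0.91 0.96 0.85 0.88] link [2.27 2.18 2.06]
shut bar [-0.16 -0.64  0.19 -0.81]
```

A full-length side fit puts the arm at 0.659, with zero shift and zero slope residual. The flap is at 0.645 by both kinematics and the bar fit. I'll raise it by 0.013.

Request:
apply_moves([
  [0,-0.0012,0.0001,-0.3,0,0,1],
  [0,-0.0024,0.0002,-0.55,0,0,1],
  [0,-0.0032,0.0002,-0.75,0,0,1],
  [0,-0.0032,0.0002,-0.75,0,0,1],
  [0,-0.0032,0.0002,-0.75,0,0,1],
])

```text
time: 21.15
tool_pos: [0.5157, -0.1538, 0.2385]
tool_rot: [-2.083, -0.0, -1.528]
contact_force: [-5.4, -1.2, 0.8]
opening: 0.0112
```

```bash
python3 arc.py 0; python3 - <<'E'
from h import *
I=np.mean([cams.read_camera("side").astype(float) for _ in range(6)],0).astype(np.float32); c,E=ext("side")
def centre(g,P,half):
    a,b=proj(P,c,E); t=(b-a)/np.hypot(*(b-a)); n=np.array([-t[1],t[0]]); o=np.arange(-half,half+.01,.25); q=((a+b)/2+o[:,None]*n).astype(np.float32)
    w=cv2.remap(g,q[:,0][None],q[:,1][None],cv2.INTER_CUBIC)[0]; return round(float((o@w)/w.sum()),2)
og=np.clip(I[...,2]-I[...,0]-35,0,None); gd=np.clip(75-I.max(2),0,None)
print("arm@.66",[centre(og,[arm(r-.01,.66),arm(r+.01,.66)],4) for r in(.05,.09,.15,.19)],"bar@.66",[centre(gd,[arm(.25,.66,y+.01),arm(.25,.66,y-.01)],5) for y in(.05,.03)])
E
python3 arc.py 0 | tail -1
python3 -c "
from h import *
i=cams.read_camera('top'); h=cv2.cvtColor(i,cv2.COLOR_BGR2HSV); m=cv2.inRange(h,(0,120,60),(8,255,255))|cv2.inRange(h,(172,120,60),(180,255,255)); z=m[150:205,165:215]; print('red in tray',cv2.boundingRect(z)); print(robot.observe()['time'])"
```

```text
0.011156205791252701 [-5.4 -1.2  0.8] [ 0.5157084  -0.15376006  0.2384984 ] [-2.08298302e+00 -4.94497331e-05 -1.52827044e+00]
flap est 0.6588255562980718 r 0.24996204485948534
arm@.66 [-0.12, 0.08, 0.09, 0.06] bar@.66 [-0.1, 0.01]
flap est 0.6587553558087856 r 0.24995963367285293
red in tray (16, 17, 19, 18)
21.5
```

The flap is now at 0.659 and the arm fits 0.66. The reel is in the tray and the hold is steady, so I'm handing in.

```bash
python3 -c "
from h import *
print(robot.hand_in())"
```

```text
the job is handed in; nothing more can be done
None
```

The red reel is standing upright in the small blue tray. The flap is lifted to the orange arm and the gripper is still holding its bar. I handed in at about 21.5 s on the clock.

**Last checks**
- **Flap:** about 0.659 rad from the arm's kinematics. The side-camera fit of the bar agrees, within 0.1 px of the 0.66 model.
- **Orange arm:** about 0.66 rad from the side camera, residuals 0.12 px or less. It fitted about the same angle before and after the lift, so I saw no sign that it moved.
- **Hold:** steady on the bar at 11 mm opening, with a wrist force of about 6 N.
- **Reel:** a wrist picture after release showed it upright, and the top camera still saw red in the tray at the end.

**What failed or disagreed**
- **First grasp of the bar missed:** the jaws closed just above it with only light contact. I backed off, went about 18 mm deeper and gripped it.
- **Other arm-angle estimates were scattered:** the wrist pictures gave 0.62 to 0.74, and the top-camera line fit gave 0.78 to 0.88. That view hardly responds to this angle, so I relied on the side camera.
- **One conflicting flap reading:** a fit on the bar's side link suggested about 0.02 rad lower. I discounted it because shadow probably affected it.
- **Not re-checked:** I did not measure the other items on the bench again at the end.

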